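Slide the locked stage home under the drill bush

TASK

Bring the wooden blank under the drill bush: press the red button on the blue stage down with a fingertip and keep it down all the way while you gently push the stage along the jig until its front is right up against the yellow end stop. Then let the button come up so that the stage is locked there, and move clear. Do not pick up the blank or take it out of its nest, and leave everything else where it stands.

Things in the scene. Friction and masses are not known exactly. Their poses are not given: they have to be found in the camera images.
- jig: drilling jig, fixed to the table: plywood base 370 x 130 x 12 with two dark steel guides (tops 34 above the table). Origin on the table, on the jig's centre line. Its x axis is the direction in which the stage slides towards the stop (roughly to the robot's left, turned up to about 0.45 either way), y is across it, z up.
- stage (a joint): travel of the blue sliding stage along the jig's +x, in m: 0 at the start, growing towards the stop. The stage is 165 long, 92 wide, its top 58 above the table; it cannot leave its guides. A toothed catch under it locks it (with 1 or 2 mm of play) unless the button is down; then 1 to 2 N moves it. How far it can go depends on where the stop stands: 70 to 120 mm.
- release (a joint): travel of the red button, in m: 0 up (locked), 0.008 fully down. A spring pushes it up: 4 N to start it, 6 N when fully down. The catch is free once the button is 3 mm down; a button let go on the way falls back into the teeth. With the stage at the stop (within about 3.5 mm) the button springs right up and locks it there; short of that it stays about 3 mm down on a tooth or locks the stage too early.
- button_top (a point): centre of the top of the red round button, diameter 46, in a square well 50 x 50 at the rear of the stage. At rest its top is 63 above the table, 5 above the well's rim; fully down it is 3 below the rim. It travels with the stage, so a fingertip pressing on it can draw the stage along by rubbing or by pushing against the well's wall. Its x axis is the jig's x.
- stage_front (a point): middle of the stage's flat front face, 33 above the table, 120 ahead of the button's centre. It meets the stop.
- stop_face (a point): middle of the face of the yellow end stop that the stage's front comes up against, 33 above the table. The stop is clamped immovably on the jig; a steel arm with a brass drill bush reaches 53 back from this face over the stage, at 74 to 92 above the table.
- blank: dark wooden blank 53 x 44 x 24, loose in the shallow nest of the stage, 81 to 82 ahead of the button's centre, top 60 above the table; origin centre of its underside. It rides along with the stage.
- screwdriver: screwdriver with a black handle, about 200 long, lying on the table on the robot's side of the jig (loose, to be left alone)
- tuning_peg: turned wooden peg standing upright, 68 high, widest 32; origin centre of its foot (loose, to be left alone)
- glue: white glue bottle, diameter 48, 100 high, on the far side of the jig; origin centre of its foot (loose, to be left alone)
- offcut: pale wooden block 70 x 35 x 30 on the far side of the jig; origin centre of its underside (loose, to be left alone)
- mallet: hammer lying on the left of the table (loose, to be left alone)
- jar: blue cup, rim diameter 70, 80 high, on the right of the table; origin centre of its foot (loose, to be left alone)
- brush: brush lying on the right of the table (loose, to be left alone)
There are look-alikes about, which are no part of the job. What is shaped like the blank but green or orange is not meant.

How it is judged:
By the outcome, as a careful person would: the job done as asked, in the order asked, and still so for the second after the job is handed in, with the robot touching nothing.
It also fails if it takes over 35 s, if anything falls off the work surface, if the arm or the gripper's body presses on something with over 40 N, if the wrist force passes 120 N, or if a joint passes its speed limit or range.

ROBOT

A 6-joint arm with a two-finger parallel gripper is mounted at the origin on the work surface. World frame = base frame: x ahead of the robot, y to its left, z up, the work surface at z = 0. Lengths are in mm, angles in degrees, forces in N, time in s.
With the tool pointing down it reaches from about 300 to 750 mm from the base axis. Payload 8.5 kg.
Tool frame: the origin (TCP) lies midway between the tips of the shut fingers; the grasp point (between the pads) lies 19 mm behind it (robot.grasp_offset is the distance from the TCP to the grasp point, in mm); z points along the fingers, y is the direction in which the jaws open and shut (so a half turn about z gives the same grasp; the last joint's range is limited). The gripper opens to 85 mm and grips with 20 to 120 N. Pads are 22 mm wide; open, the fingers measure 114 mm over their backs; the gripper's body (76 mm by 85 mm) begins 54 mm behind the grasp point. The pads swing forward as they close: fully open they stand 13 mm farther back than shut.
Start: joints at [54.987, 21.807, 74.336, -0, 83.858, -12.336], TCP at [212.04, 507.464, 231.322] pointing down, gripper open.
Joint ranges: [-178.18, 178.18], [-50.72, 133.34], [12.68, 142.11], [-81.47, 261.47], [9.98, 163.14], [-165.26, 165.26]. Speed limits (degrees/s): [136.94, 136.94, 180, 180, 180, 180].

INTERFACE

Orientations are given as [roll, pitch, yaw] about the fixed x, y, z axes, in that order (R = Rz(yaw) Ry(pitch) Rx(roll)).
In Python, from plant import robot, get_image, camera_info, finder gives the robot as it stands.
- The arm moves only by the tool servo_tool, never from a script. Its argument "commands" is a list that holds one entry, the list of rows, each a list of 7 numbers: the opening, from -1 (shut) to 1 (fully open), so that 0 is half open, then the shift along the tool's x, y, z in mm, then the turn, a rotation vector about the tool's x, y, z in rad. A call has 1 to 5 rows; each row is the pose to reach, as a shift and turn from the pose commanded when the call began, along the tool's axes at that moment; what a row does not reach only later rows make up. A row lasts 1/12 s, in which the tool goes at most 41.7 mm and 7.16 degrees, less where a joint would pass 70% of its speed; a pose out of reach is approached as far as the arm can. A call with a gripper value outside its range is refused whole. The fingers move at their own pace and stop on an object; the grip force is fixed at half the most. Time passes only in rows, so rows that repeat a pose let the fingers close. It gives the time, the measured TCP pose, the force and the opening at its end, in the units of the state.
- robot.observe(): the state, without advancing time (a new reading comes with each control period).
- get_image(name): name is "scene" or "top"; returns the picture (480x640x3 uint8, red, green, blue); there is no depth.
- camera_info(name): a dict with "vfov" (degrees; the focal length in pixels is half the picture's height over the tangent of half this angle, whatever the lens; pixels are square), "cx", "cy" (the principal point, pixels), "dist" ([k1, k2, p1, p2, k3] as OpenCV has them; the pictures are not rectified), "view" (4x4, takes a point from world to camera coordinates). Camera axes: x right, y down, z forward; pixel columns grow to the right and rows downward; lengths in mm; the calibration is good to about 2 mm. A picture is of the moment at which its call begins. camera_info takes no time and is no camera call.
- robot.close_job(): hands the job in, once; it reports no verdict.
Trained networks look in the newest picture that a camera, given by its name, has taken for a name from the list of things; names that differ only in an ending like _2 or _b are one class to them, and where a whole thing is asked for, a point or a joint stands for the part that bears it (a point fixed in the world has none). Each returns a list of dicts, best first, with "confidence" (0 to 1); they miss things now and then, are a little off and sometimes report something else, mostly with a low value. They report only what shows in the picture. A call takes as long as a camera call. They do not tell look-alikes from the thing itself.
- finder.look_for(camera, name): "at" ([x, y, z] in mm, in world coordinates, good to about 4 mm: the middle of the surface that is visible of it).
- finder.outline_of(camera, name): "pixels" (480x640 bool, what is visible of it).
The state is a dict: "time": time; "qpos": joint angles; "joint_velocities": joint speeds; "joint_torque": joint torques, N m; "ee_pos": TCP position; "ee_rot": TCP orientation; "contact_force": force on the tool from outside, world axes, zero at the start; "moment": the same for the moment, N m; "gripper_width": finger opening in mm.
Only numpy, scipy, OpenCV 4.12 (cv2) and the standard library are available. Lean on these libraries where they do the work, as an engineer would, in place of code of your own. Each camera call takes 0.05 s, during which the arm holds its last target. There are 200 camera calls.

## Working session

There is one attempt and no reset: what is moved stays moved. The work goes in short steps, Python scripts to look and compute and a tool call to move; the robot and the scene stay as the last step left them, time stands still between calls to the robot, and variables do not carry over. Pictures are saved under pics/ and viewed, about 8 in all and at most 12, crops included, and the job is handed in when it is done.

Besides the shell and the picture viewer there is one more tool, called after ">>>" as name(argument=value, ...), one argument or row to a line, values as JSON. servo_tool: Moves the arm, as the interface text tells. Its arguments: {"type":"object","properties":{"commands":{"type":"array"}},"required":["commands"]}

```bash
mkdir -p pics; ls; cat > h.py <<'E'
import numpy as np, cv2
from plant import robot, get_image, camera_info, finder
def cam(n):
    c=camera_info(n); f=240/np.tan(np.radians(c["vfov"]/2))
    return np.array([[f,0,c["cx"]],[0,f,c["cy"]],[0,0,1]]),np.array(c["dist"],float),np.array(c["view"],float)
def proj(n,P):
    K,d,V=cam(n); r,_=cv2.Rodrigues(V[:3,:3])
    return cv2.projectPoints(np.array(P,float).reshape(-1,1,3),r,V[:3,3],K,d)[0][:,0]
def onplane(n,uv,z):
    K,d,V=cam(n); p=cv2.undistortPoints(np.array(uv,float).reshape(-1,1,2),K,d)[:,0]
    R,t=V[:3,:3],V[:3,3]; o=-R.T@t; D=np.c_[p,np.ones(len(p))]@R
    return o+D*((z-o[2])/D[:,2])[:,None]
E
python3 - <<'E'
from h import *
for n in("top","scene"):
    cv2.imwrite(f"pics/{n}0.png",get_image(n)[:,:,::-1])
    for k in("button_top","stage","blank","jig"):
        for r in finder.look_for(n,k)[:2]: print(n,k,np.round(r["at"]),round(r["confidence"],2))
    m=finder.outline_of(n,"button_top")
    for r in m[:2]:
        y,x=np.nonzero(r["pixels"]); print("outline",r["confidence"],x.mean(),y.mean(),x.size)
print(robot.observe())
E
```

```text
pics
top button_top [554. -50.  65.] 0.7
top stage [552. -26.  59.] 0.62
top blank [338. 119.  20.] 0.88
top blank [566.  34.  58.] 0.84
top jig [558.  41.  33.] 0.7
outline 0.63 319.4765625 248.0546875 256
scene button_top [554. -44.  60.] 0.54
scene button_top [ 405. -378.   19.] 0.21
scene stage [568. -14.  50.] 0.65
scene stage [494. 197.  36.] 0.39
scene blank [350. 130.  22.] 0.95
scene blank [791.  21.  23.] 0.87
scene jig [602.  68.  28.] 0.75
{'time': 0.6, 'qpos': array([ 5.49880986e+01,  2.18081477e+01,  7.43371959e+01, -1.42144365e-03,
        8.38599773e+01, -1.23331507e+01]), 'joint_velocities': array([ 0.10839166,  0.03325259,  0.06058141, -0.10032315, -0.00322638,
       -0.11672223]), 'joint_torque': array([-8.60190685e-04, -4.48162079e+01, -2.31398946e+01, -1.21671537e-04,
        5.56817631e-04,  3.21804450e-08]), 'ee_pos': array([212.02368638, 507.45055676, 231.29978101]), 'ee_rot': array([-1.79994500e+02,  2.44137654e-04,  1.57321401e+02]), 'contact_force': array([ 0.28607622, -0.60153086, -0.76545017]), 'moment': array([ 0.03148087, -0.00060478, -0.00094589]), 'gripper_width': 85.18353350252364}
```

View pics/top0.png

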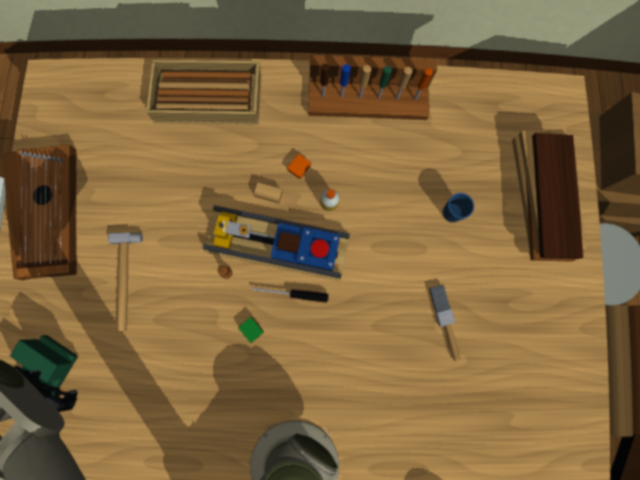

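View pics/scene0.png

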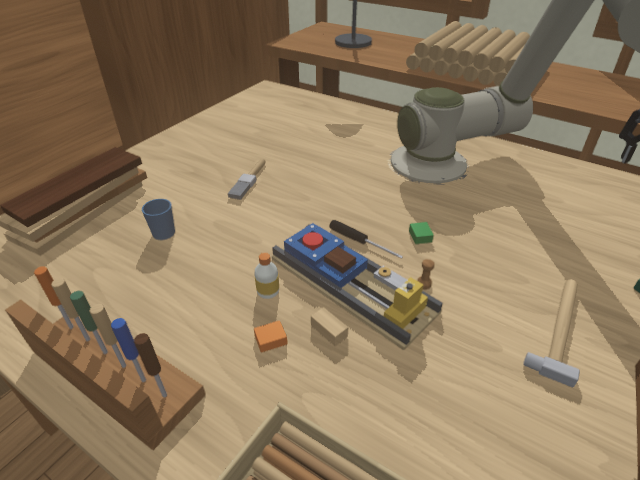

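The top view shows the red button at (319,248), the blue stage around it, and the yellow stop at about (225,232). In the scene view the button is at (313,240) and the stop at (406,300). Next I'll take closer crops to get the axis and the gap.

```bash
python3 - <<'E'
from h import *
t=cv2.imread("pics/top0.png"); s=cv2.imread("pics/scene0.png")
cv2.imwrite("pics/c1.png",cv2.resize(t[195:285,195:355],None,fx=5,fy=5,interpolation=cv2.INTER_CUBIC))
cv2.imwrite("pics/c2.png",cv2.resize(s[215:345,265:445],None,fx=4.4,fy=4.4,interpolation=cv2.INTER_CUBIC))
for n,im in(("top",t),("scene",s)):
    b,g,r=[im[:,:,i].astype(int) for i in range(3)]
    x0,x1,y0,y1=(195,355,195,285) if n=="top" else (265,345,215,270)
    m=np.zeros(b.shape,bool); m[y0:y1,x0:x1]=True
    red=m&(r>120)&(g<70)&(b<80)
    y,x=np.nonzero(red); print(n,"red",x.mean(),y.mean(),x.size,onplane(n,[x.mean(),y.mean()],63))
    if n=="top":
        bl=m&(b>r+40)&(b>g+25); bl|=red
        y,x=np.nonzero(bl); P=onplane(n,np.c_[x,y],58)[:,:2]
        print("blue rect",cv2.minAreaRect(P.astype(np.float32)))
        ye=m&(r>130)&(g>100)&(b<60); y,x=np.nonzero(ye); print("yellow px",x.min(),x.max(),y.min(),y.max(),x.size)
for n in("top","scene"):print(n,np.round(-cam(n)[2][:3,:3].T@cam(n)[2][:3,3]))
E
```

```text
top red 319.73333333333335 246.76888888888888 225 [[555.24111743 -50.30007946  63.        ]]
blue rect ((605.3966064453125, -21.292282104492188), (162.47958374023438, 191.6584014892578), 79.91968536376953)
yellow px 200 343 196 283 392
scene red 312.85 242.05 20 [[558.38144499 -39.78333569  63.        ]]
top [ 358.  -19. 1235.]
scene [1187.  388.  698.]
```

View pics/c1.png

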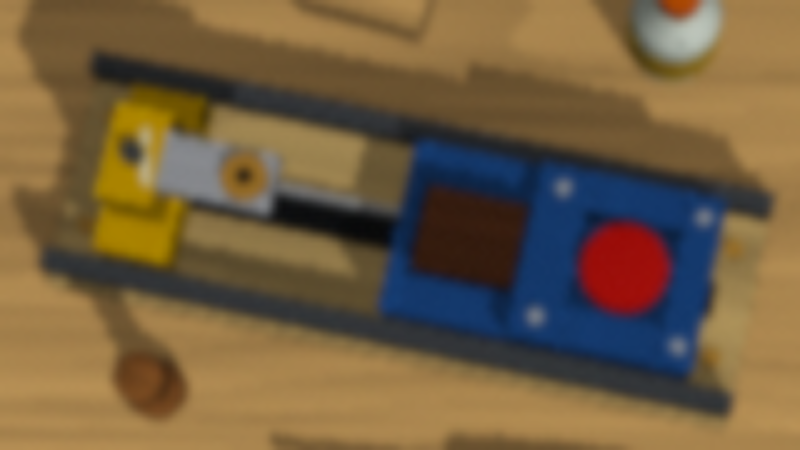

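View pics/c2.png

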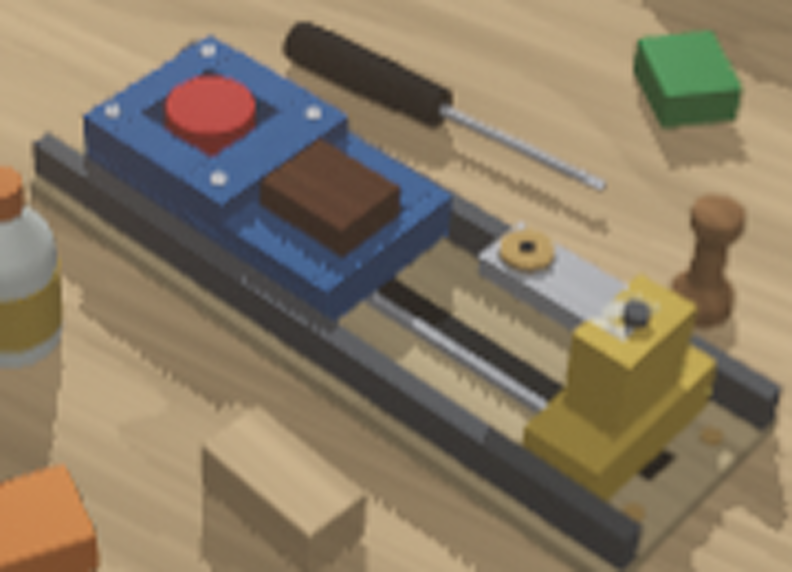

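Crop 1 has the button at (624,267), with the stop base's front edge running from (208,97) to (176,265). Crop 2 has the button at (211,108), with the stop base's far front corner at about (525,432). I'll triangulate these.

```bash
cat >> h.py <<'E'
def tri(a,b):
    P=[];q=[]
    for n,uv in(("top",a),("scene",b)):
        K,d,V=cam(n); P.append(V[:3]); q.append(cv2.undistortPoints(np.array(uv,float).reshape(1,1,2),K,d).reshape(2,1))
    X=cv2.triangulatePoints(P[0],P[1],q[0],q[1]); return (X[:3]/X[3]).ravel()
c1=lambda u,v:((u+.5)/5-.5+195,(v+.5)/5-.5+195)
c2=lambda u,v:((u+.5)/4.4-.5+265,(v+.5)/4.4-.5+215)
E
python3 - <<'E'
from h import *
B1=onplane("top",c1(624,267),63)[0];B2=onplane("scene",c2(211,105),63)[0];print("button",B1,B2,tri(c1(624,267),c2(211,105)))
def ang(a,b): 
    d=(a-b)[:2]; return np.degrees(np.arctan2(d[1],d[0]))
for a,b,z in(((97,52),(772,193),34),((42,268),(725,414),34)): print("guide ang",ang(*onplane("top",[c1(*a),c1(*b)],z)))
for a,b,z in(((37,140),(635,550),34),): print("scene guide",ang(*onplane("scene",[c2(635,530),c2(40,140)],z)))
print("stop corner",tri(c1(208,97),c2(525,432)))
print("front edge top z45", onplane("top",[c1(208,97),c1(176,265)],42), "stage front edge",onplane("top",[c1(415,140),c1(383,312)],42))
A=onplane("top",[c1(192,181),c1(399,226)],42); print("gap z42",A[0]-A[1],np.linalg.norm(A[0]-A[1]))
print("blank",onplane("top",c1(469,236),60))
E
```

```text
button [552.03847953 -49.52517665  63.        ] [548.52638892 -47.10602445  63.        ] [550.8290833  -47.82583372  64.56129998]
guide ang 79.57547301533505
guide ang 79.49994277362887
scene guide 79.88624362908703
stop corner [638.87780599 172.93484531  41.15708405]
front edge top z45 [[639.75242201 170.38812023  42.        ]
 [549.9668654  182.23310537  42.        ]] stage front edge [[619.70356124  60.76533988  42.        ]
 [528.43414255  73.81115898  42.        ]]
gap z42 [ 20.79723527 109.0036009    0.        ] 110.96986079104275
blank [[566.34645287  30.03233873  60.        ]]
```

Axis is about 79.6° and the button is at (551,-48.5), with roughly 109 mm of travel. I'll shut the fingers and align tool y with the jig x axis.

>>> servo_tool(
  commands=[
    [[-1, -527, -382, 71, 0, 0, -0.214], [-1, -527, -382, 71, 0, 0, -0.214], [-1, -527, -382, 71, 0, 0, -0.214], [-1, -527, -382, 71, 0, 0, -0.214], [-1, -527, -382, 71, 0, 0, -0.214]],
  ],
)

```text
time: 1.02
ee_pos: [318.8, 331.7, 209.1]
ee_rot: [180.0, 0.0, 169.6]
contact_force: [1.8, 0.4, -0.8]
gripper_width: 25.6
```

>>> servo_tool(
  commands=[
    [[-1, -297, -332, 59, 0, 0, 0], [-1, -297, -332, 59, 0, 0, 0], [-1, -297, -332, 59, 0, 0, 0], [-1, -297, -332, 59, 0, 0, 0], [-1, -297, -332, 59, 0, 0, 0]],
  ],
)

```text
time: 1.43
ee_pos: [426.7, 155.1, 181.7]
ee_rot: [180.0, 0.0, 169.6]
contact_force: [1.7, 1.2, -0.1]
gripper_width: 0.3
```

>>> servo_tool(
  commands=[
    [[-1, -160, -179, 32, 0, 0, 0], [-1, -160, -179, 32, 0, 0, 0], [-1, -160, -179, 32, 0, 0, 0], [-1, -160, -179, 32, 0, 0, 0], [-1, -160, -179, 32, 0, 0, 0]],
  ],
)

```text
time: 1.85
ee_pos: [534.2, -21.3, 154.0]
ee_rot: [180.0, 0.0, 169.6]
contact_force: [0.9, 1.0, 0.0]
gripper_width: 0.1
```

>>> servo_tool(
  commands=[
    [[-1, -21, -24, 30, 0, 0, 0], [-1, -21, -24, 64, 0, 0, 0], [-1, -21, -24, 74, 0, 0, 0], [-1, -21, -24, 74, 0, 0, 0]],
  ],
)

```text
time: 2.18
ee_pos: [548.2, -46.1, 77.9]
ee_rot: [180.0, -0.4, 169.6]
contact_force: [-1.2, 0.2, 1.4]
gripper_width: 0.0
```

```bash
python3 - <<'E'
from h import *
s=get_image("scene");t=get_image("top");o=robot.observe();print(o["ee_pos"],o["contact_force"])
a=cv2.resize(s[180:280,250:383],None,fx=6,fy=6,interpolation=cv2.INTER_CUBIC)[:,:,::-1]
cv2.imwrite("pics/d1.png",a)
print(proj("scene",[o["ee_pos"],[551,-48.5,63]]))
E
```

```text
[549.99032815 -45.90647869  81.41560495] [ 0.22949158 -0.09471099  0.7276757 ]
[[312.55908675 232.46962637]
 [311.41493474 238.85784419]]
```

View pics/d1.png

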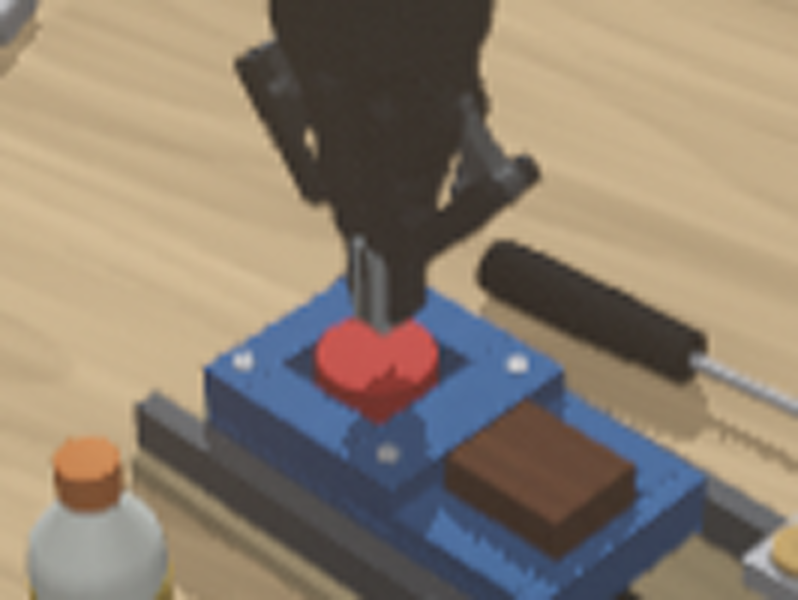

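The closed fingertips are above the button: tip at about (385,325) in the crop, button at (377,352). I'll come down slowly.

>>> servo_tool(
  commands=[
    [[-1, 0, 0, 8, 0, 0, 0], [-1, 0, 0, 13, 0, 0, 0], [-1, 0, 0, 15, 0, 0, 0], [-1, 0, 0, 15, 0, 0, 0], [-1, 0, 0, 15, 0, 0, 0]],
  ],
)

```text
time: 2.7
ee_pos: [549.9, -46.5, 65.5]
ee_rot: [-180.0, 0.0, 169.6]
contact_force: [-0.8, -0.5, 0.1]
gripper_width: -0.3
```

>>> servo_tool(
  commands=[
    [[-1, 0, 0, 1, 0, 0, 0], [-1, 0, 0, 2, 0, 0, 0], [-1, 0, 0, 3, 0, 0, 0], [-1, 0, 0, 4, 0, 0, 0], [-1, 0, 0, 4, 0, 0, 0]],
  ],
)

```text
time: 3.12
ee_pos: [549.9, -46.7, 61.4]
ee_rot: [-180.0, 0.0, 169.6]
contact_force: [-0.5, 0.1, 4.8]
gripper_width: -0.7
```

>>> servo_tool(
  commands=[
    [[-1, 0, 0, 1, 0, 0, 0], [-1, 0, 0, 2, 0, 0, 0], [-1, 0, 0, 3, 0, 0, 0], [-1, 0, 0, 3, 0, 0, 0]],
  ],
)

```text
time: 3.45
ee_pos: [550.0, -46.7, 58.2]
ee_rot: [-180.0, 0.0, 169.6]
contact_force: [-0.8, -0.3, 5.7]
gripper_width: -0.0
```

>>> servo_tool(
  commands=[
    [[-1, 0, 0, 1, 0, 0, 0], [-1, 0, 0, 2, 0, 0, 0], [-1, 0, 0, 2.5, 0, 0, 0], [-1, 0, 0, 2.5, 0, 0, 0]],
  ],
)

```text
time: 3.78
ee_pos: [550.0, -46.6, 55.8]
ee_rot: [180.0, 0.0, 169.6]
contact_force: [-0.4, 0.0, 6.6]
gripper_width: -0.0
```

>>> servo_tool(
  commands=[
    [[-1, 0, 0, 0.5, 0, 0, 0], [-1, 0, 0, 1, 0, 0, 0], [-1, 0, 0, 1, 0, 0, 0]],
  ],
)

```text
time: 4.03
ee_pos: [550.0, -46.6, 55.0]
ee_rot: [-180.0, 0.0, 169.6]
contact_force: [-1.8, 0.4, 6.5]
gripper_width: -0.3
```

>>> servo_tool(
  commands=[
    [[-1, 0, 0, 0.5, 0, 0, 0], [-1, 0, 1, 0.5, 0, 0, 0], [-1, 0, 3, 0.5, 0, 0, 0], [-1, 0, 5, 0.5, 0, 0, 0], [-1, 0, 7, 0.5, 0, 0, 0]],
  ],
)

```text
time: 4.45
ee_pos: [551.3, -40.0, 55.0]
ee_rot: [-180.0, 0.1, 169.6]
contact_force: [-2.0, -0.3, 12.0]
gripper_width: -0.2
```

>>> servo_tool(
  commands=[
    [[-1, 0, 2, 0, 0, 0, 0], [-1, 0, 4, 0, 0, 0, 0], [-1, 0, 6, 0, 0, 0, 0], [-1, 0, 8, 0, 0, 0, 0], [-1, 0, 10, 0, 0, 0, 0]],
  ],
)

```text
time: 4.87
ee_pos: [553.1, -30.1, 55.0]
ee_rot: [-180.0, 0.1, 169.6]
contact_force: [-2.5, -1.8, 11.5]
gripper_width: -0.3
```

>>> servo_tool(
  commands=[
    [[-1, 0, 2, 0, 0, 0, 0], [-1, 0, 4, 0, 0, 0, 0], [-1, 0, 6, 0, 0, 0, 0], [-1, 0, 8, 0, 0, 0, 0], [-1, 0, 10, 0, 0, 0, 0]],
  ],
)

```text
time: 5.28
ee_pos: [554.9, -20.3, 55.0]
ee_rot: [-180.0, 0.1, 169.6]
contact_force: [-2.8, 0.6, 10.9]
gripper_width: -0.3
```

```bash
python3 - <<'E'
from h import *
s=get_image("scene");o=robot.observe();print(o["ee_pos"],o["contact_force"])
cv2.imwrite("pics/d2.png",cv2.resize(s[200:320,270:430],None,fx=5,fy=5,interpolation=cv2.INTER_CUBIC)[:,:,::-1])
E
```

```text
[554.97061724 -19.89172102  54.9702303 ] [-1.66124399  0.47918547 10.74309076]
```

View pics/d2.png

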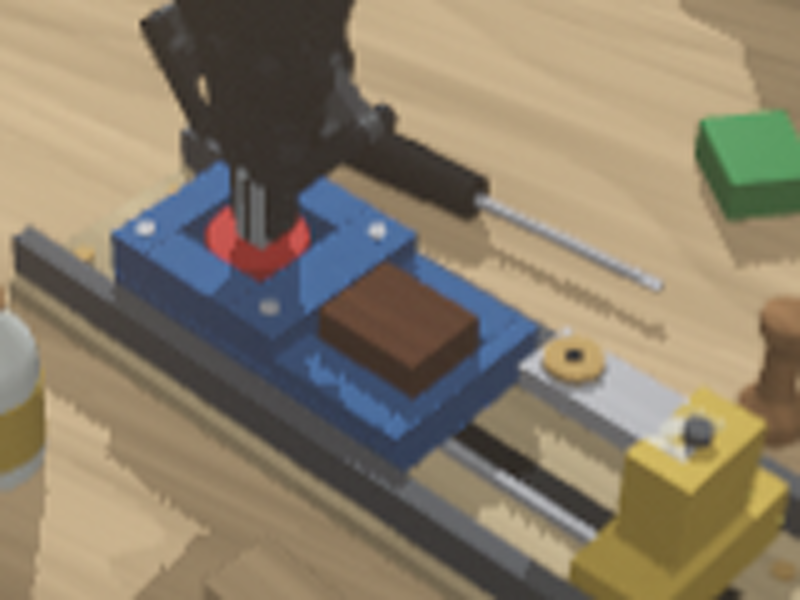

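The stage is travelling with the fingertip: its front has moved and the tip is still centred on the pressed button at (255,240). I'll keep going.

>>> servo_tool(
  commands=[
    [[-1, 0, 3, 0, 0, 0, 0], [-1, 0, 6, 0, 0, 0, 0], [-1, 0, 9, 0, 0, 0, 0], [-1, 0, 12, 0, 0, 0, 0], [-1, 0, 15, 0, 0, 0, 0]],
  ],
)

```text
time: 5.75
ee_pos: [557.7, -5.5, 55.0]
ee_rot: [-180.0, 0.1, 169.6]
contact_force: [-2.6, -2.3, 11.0]
gripper_width: 0.1
```

>>> servo_tool(
  commands=[
    [[-1, 0, 3, 0, 0, 0, 0], [-1, 0, 6, 0, 0, 0, 0], [-1, 0, 9, 0, 0, 0, 0], [-1, 0, 12, 0, 0, 0, 0], [-1, 0, 15, 0, 0, 0, 0]],
  ],
)

```text
time: 6.17
ee_pos: [560.4, 9.3, 55.0]
ee_rot: [-180.0, 0.1, 169.6]
contact_force: [-1.8, -0.1, 9.2]
gripper_width: -0.2
```

>>> servo_tool(
  commands=[
    [[-1, 0, 3, 0, 0, 0, 0], [-1, 0, 6, 0, 0, 0, 0], [-1, 0, 9, 0, 0, 0, 0], [-1, 0, 12, 0, 0, 0, 0], [-1, 0, 15, 0, 0, 0, 0]],
  ],
)

```text
time: 6.58
ee_pos: [563.2, 24.1, 55.0]
ee_rot: [-180.0, 0.1, 169.6]
contact_force: [-2.6, -0.4, 10.5]
gripper_width: 0.3
```

>>> servo_tool(
  commands=[
    [[-1, 0, 3, 0, 0, 0, 0], [-1, 0, 6, 0, 0, 0, 0], [-1, 0, 8, 0, 0, 0, 0], [-1, 0, 10, 0, 0, 0, 0], [-1, 0, 12, 0, 0, 0, 0]],
  ],
)

```text
time: 7.0
ee_pos: [565.3, 35.8, 55.0]
ee_rot: [-180.0, 0.1, 169.6]
contact_force: [-1.8, -0.5, 9.8]
gripper_width: -0.2
```

>>> servo_tool(
  commands=[
    [[-1, 0, 2, 0, 0, 0, 0], [-1, 0, 4, 0, 0, 0, 0], [-1, 0, 6, 0, 0, 0, 0], [-1, 0, 8, 0, 0, 0, 0], [-1, 0, 10, 0, 0, 0, 0]],
  ],
)

```text
time: 7.42
ee_pos: [567.2, 45.7, 55.0]
ee_rot: [-180.0, 0.1, 169.6]
contact_force: [-1.6, -1.2, 10.3]
gripper_width: -0.4
```

>>> servo_tool(
  commands=[
    [[-1, 0, 1, 0, 0, 0, 0], [-1, 0, 2, 0, 0, 0, 0], [-1, 0, 3, 0, 0, 0, 0], [-1, 0, 4, 0, 0, 0, 0], [-1, 0, 5, 0, 0, 0, 0]],
  ],
)

```text
time: 7.83
ee_pos: [568.1, 50.5, 55.0]
ee_rot: [-180.0, 0.1, 169.6]
contact_force: [-1.9, -0.1, 9.2]
gripper_width: 0.2
```

>>> servo_tool(
  commands=[
    [[-1, 0, 1, 0, 0, 0, 0], [-1, 0, 2, 0, 0, 0, 0], [-1, 0, 3, 0, 0, 0, 0], [-1, 0, 4, 0, 0, 0, 0], [-1, 0, 5, 0, 0, 0, 0]],
  ],
)

```text
time: 8.25
ee_pos: [569.0, 55.5, 55.0]
ee_rot: [-180.0, 0.1, 169.6]
contact_force: [-2.1, -0.5, 10.2]
gripper_width: -0.2
```

>>> servo_tool(
  commands=[
    [[-1, 0, 1, 0, 0, 0, 0], [-1, 0, 2, 0, 0, 0, 0], [-1, 0, 3, 0, 0, 0, 0], [-1, 0, 4, 0, 0, 0, 0]],
  ],
)

```text
time: 8.58
ee_pos: [569.8, 59.4, 55.0]
ee_rot: [-180.0, 0.1, 169.6]
contact_force: [-1.8, 0.0, 10.4]
gripper_width: -0.2
```

>>> servo_tool(
  commands=[
    [[-1, 0, 1, 0, 0, 0, 0], [-1, 0, 2, 0, 0, 0, 0], [-1, 0, 2, 0, 0, 0, 0]],
  ],
)

```text
time: 8.83
ee_pos: [570.1, 61.5, 55.0]
ee_rot: [-180.0, 0.1, 169.6]
contact_force: [-1.1, 0.7, 9.7]
gripper_width: -0.1
```

```bash
python3 - <<'E'
from h import *
s=get_image("scene");t=get_image("top");o=robot.observe();print(o["ee_pos"],o["contact_force"])
a=cv2.resize(s[230:330,310:443],None,fx=4,fy=4,interpolation=cv2.INTER_CUBIC)[:,:,::-1][:300]
a=cv2.resize(s[235:320,310:450],None,fx=5.5,fy=5.5,interpolation=cv2.INTER_CUBIC)[:,:,::-1]
cv2.imwrite("pics/d3.png",a)
E
```

```text
[570.13768913  61.52637069  54.99357911] [-1.31964934  0.07206933  9.93247848]
```

View pics/d3.png

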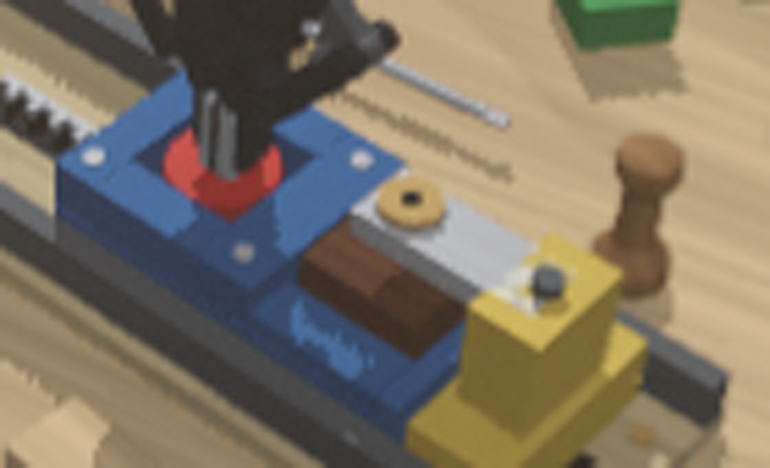

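The stage front meets or nearly meets the stop, around (405,430). I'll creep on until the force shows contact.

>>> servo_tool(
  commands=[
    [[-1, 0, 0.7, 0, 0, 0, 0], [-1, 0, 1.4, 0, 0, 0, 0], [-1, 0, 2, 0, 0, 0, 0], [-1, 0, 2, 0, 0, 0, 0]],
  ],
)

```text
time: 9.27
ee_pos: [570.5, 63.4, 55.0]
ee_rot: [-180.0, 0.1, 169.6]
contact_force: [-1.5, 0.4, 10.5]
gripper_width: 0.1
```

>>> servo_tool(
  commands=[
    [[-1, 0, 0.7, 0, 0, 0, 0], [-1, 0, 1.4, 0, 0, 0, 0], [-1, 0, 2, 0, 0, 0, 0], [-1, 0, 2, 0, 0, 0, 0]],
  ],
)

```text
time: 9.6
ee_pos: [570.8, 64.9, 55.0]
ee_rot: [-179.9, 0.1, 169.6]
contact_force: [-2.2, -2.8, 10.7]
gripper_width: 0.3
```

>>> servo_tool(
  commands=[
    [[-1, 0, 0.7, 0, 0, 0, 0], [-1, 0, 1.4, 0, 0, 0, 0], [-1, 0, 1.4, 0, 0, 0, 0]],
  ],
)

```text
time: 9.85
ee_pos: [571.0, 65.6, 55.0]
ee_rot: [-179.9, 0.1, 169.6]
contact_force: [-1.2, -6.6, 10.2]
gripper_width: -0.2
```

>>> servo_tool(
  commands=[
    [[-1, 0, 0.7, 0, 0, 0, 0], [-1, 0, 1.4, 0, 0, 0, 0], [-1, 0, 1.4, 0, 0, 0, 0]],
  ],
)

```text
time: 10.1
ee_pos: [571.4, 66.9, 55.0]
ee_rot: [-179.9, 0.1, 169.6]
contact_force: [-1.8, -7.3, 9.5]
gripper_width: -0.1
```

The lateral force rose to about 7 N and levelled off as the tip began slipping at 112–114 mm of travel, so the stage is at the stop. I'll let the button up slowly while keeping the light forward load.

>>> servo_tool(
  commands=[
    [[-1, 0, 0, -1, 0, 0, 0], [-1, 0, 0, -3, 0, 0, 0], [-1, 0, 0, -5, 0, 0, 0], [-1, 0, 0, -6, 0, 0, 0], [-1, 0, 0, -6, 0, 0, 0]],
  ],
)

```text
time: 10.52
ee_pos: [571.2, 67.9, 60.5]
ee_rot: [-180.0, 0.1, 169.6]
contact_force: [0.1, -4.7, 3.1]
gripper_width: -0.1
```

>>> servo_tool(
  commands=[
    [[-1, 0, 0, -1, 0, 0, 0], [-1, 0, 0, -1, 0, 0, 0], [-1, 0, 0, -1, 0, 0, 0]],
  ],
)

```text
time: 10.77
ee_pos: [571.1, 68.2, 61.2]
ee_rot: [-180.0, 0.0, 169.6]
contact_force: [1.1, -3.4, 3.6]
gripper_width: 0.2
```

At z=61.2 the button still pushes with about 4 N, so it has come up past the 3 mm tooth-hang height. Now I'll move clear.

>>> servo_tool(
  commands=[
    [[-1, 0, 0, -2, 0, 0, 0], [-1, 0, 0, -6, 0, 0, 0], [-1, 0, 0, -20, 0, 0, 0], [-1, 0, 0, -50, 0, 0, 0], [-1, 0, 0, -85, 0, 0, 0]],
  ],
)

```text
time: 11.18
ee_pos: [569.3, 68.9, 145.3]
ee_rot: [180.0, -0.4, 169.6]
contact_force: [0.8, -0.5, 0.3]
gripper_width: 0.1
```

>>> servo_tool(
  commands=[
    [[-1, 60, -30, -40, 0, 0, 0], [-1, 120, -60, -60, 0, 0, 0], [-1, 150, -80, -60, 0, 0, 0], [-1, 180, -100, -60, 0, 0, 0], [-1, 180, -100, -60, 0, 0, 0]],
  ],
)

```text
time: 11.6
ee_pos: [381.4, 6.0, 204.9]
ee_rot: [179.9, -0.1, 169.6]
contact_force: [0.2, -1.3, 1.2]
gripper_width: 0.1
```

```bash
python3 - <<'E'
from h import *
s=get_image("scene");t=get_image("top");o=robot.observe();print(o["time"],o["ee_pos"],o["contact_force"])
a=cv2.resize(s[225:325,300:440],None,fx=4,fy=4,interpolation=cv2.INTER_CUBIC)
b=cv2.resize(t[200:275,190:330],None,fx=4,fy=4,interpolation=cv2.INTER_CUBIC)[:200]
b=cv2.resize(t[205:255,195:335],None,fx=4,fy=4,interpolation=cv2.INTER_CUBIC)
cv2.imwrite("pics/e.png",np.vstack([a,b])[:,:,::-1])
E
```

```text
11.7 [379.22898412   5.68447241 205.39549161] [ 0.56534844  0.65880167 -0.58077194]
```

View pics/e.png

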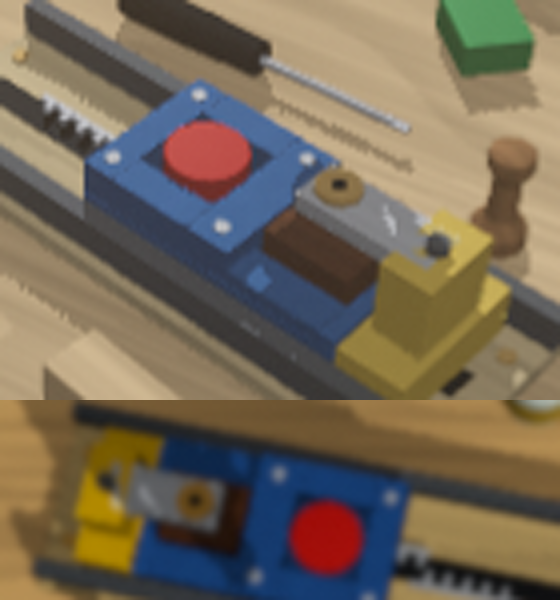

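The button stands fully up at (207,150), the stage front sits against the stop at (335,350) with no visible gap, and the blank is in its nest under the bush. I'm handing in.

```bash
python3 -c "
from plant import robot
print(robot.close_job())"
```

```text
the job is handed in; nothing more can be done
None
```

The stage is up against the yellow stop with its button up, and the job is handed in at about 12 s of the 35 s allowed.

- **Pushing:** I pressed the button fully down with the closed fingertips and kept it down for the whole slide, about 112 mm. I stopped when the sideways force rose to about 7 N and the tip began to slip on the button, which marked contact with the stop. My camera estimate of the travel had been about 109 mm.
- **Releasing:** I let the button rise slowly, then moved clear. The highest force I read was about 12 N, downward on the button.
- **Last checks:** The final pictures show no gap at the stop, the button standing fully up, and the blank in its nest under the bush. The screwdriver, peg and offcut look as they were. I did not compare the other loose things, but the arm went nowhere near the table around them.
- **Not tested:** I did not push on the stage to prove the lock. I rely on the button having come fully up, which short of the stop it does not do unless it locks the stage too early.

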